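# Restart the climate logger by its sunken key

## Task

Restart the climate logger that has the upright sensor stalk: with a fingertip push its dust cover all the way open, reach into the well and press the sunken key fully down, keep it down for a good second and let it come up, then push the cover fully closed again. Only touch it: do not lift the logger or shove it out of its place, and leave the other logger and everything else on the bench undisturbed.

Things in the scene. Friction and masses are not known exactly. Their poses are not given: they have to be found in the camera images.
- logger: climate logger to restart, the one with an upright white SENSOR STALK (16 mm across, top 87 mm above the origin, at x 30, y 73 mm). Grey box 110 (x) by 180 (y) mm, top face 55 mm up, loose, about 0.9 kg. Origin: centre of its underside, z up. A white sliding dust cover hides a round well in the top face at x 0, y -35 mm
- logger_rib (a point): middle of the upper edge of the cover's thumb rib, 73.5 mm above the underside; moves with the cover. The rib stands upright across the middle of the cover: 44 mm along the logger's x, 5 mm thick along y, 13.5 mm above the cover plate; push its side to slide the cover
- logger_well (a point): centre of the mouth of the logger's well, in the top face (55 mm above the underside). The well is round, 46 mm across, 30 mm deep to its floor, with the key standing in the middle of it
- logger_key_top (a point): centre of the flat upper face of the sunken key, a white disc 32 mm across; 20 mm below the box's top face (35 mm above the underside) when up; goes down with the key
- logger_cover (a joint): slide of the cover, m: 0 closed, plate centred over the well; 0.056 fully open, moved toward the logger's +y (the stalk end). Starts up to 8 mm ajar, stays where left, drags with about 1.5 N. Plate 58 (x) by 56 (y) mm, upper face 59.5 mm above the underside, between two guides at x -32.5 and 32.5 mm (5 mm wide, tops 62 mm above the underside)
- logger_key (a joint): travel of the logger's key, m: 0 up, 0.006 fully down; sprung, starts to move at 1.5 N, fully down at 5 N
- spare: the other logger, to be left alone: the same box, cover, well and key, turned on its own, but with a FLAT VENT disc flush with the top in place of the stalk. Same sizes and origin as the logger; the two may stand either way round
- spare_rib (a point): middle of the upper edge of the spare logger's cover rib
- spare_key (a joint): travel of the spare logger's key, m: 0 up, 0.006 down
- vial: small jar, 24 mm across, 55 mm tall, standing between the loggers; origin at the centre of its underside
- brush: wooden brush, 150 mm long, lying between the loggers and the robot; origin on its underside
- lidbox: clear box with a white lid, 78 by 118 mm, 67 mm tall, beyond the loggers; origin at the centre of its underside
- cardbox: cardboard box with a lid, 168 by 118 mm, 87 mm tall, far left; origin at the centre of its underside
- pot: terracotta pot, 124 mm across, 108 mm tall, far right; origin at the centre of its underside
- sherd: flat pottery sherd, about 75 by 50 mm, 9 mm thick, near right; origin on its underside
Things that resemble listed ones, but are neither listed nor needed, are in the scene too. Leave any blue look-alike of the logger alone.

How it is judged:
By the outcome, as a careful person would: the job done as asked, in the order asked, and still so for the second after the job is handed in, with the robot touching nothing.
It also fails if it takes over 45 s, if anything falls off the work surface, if the arm or the gripper's body presses on something with over 40 N, if the wrist force passes 120 N, or if a joint passes its speed limit or range.

## Robot

A 6-joint arm with a two-finger parallel gripper is mounted at the origin on the work surface. World frame = base frame: x ahead of the robot, y to its left, z up, the work surface at z = 0. Lengths are in m, angles in degrees, forces in N, time in s.
With the tool pointing down it reaches from about 0.4 to 0.825 m from the base axis. Payload 7 kg.
Tool frame: the origin (TCP) lies on the centre line of the jaws, within the pads' length; the fingertips stand 8 mm ahead of it and the grasp point (between the pads) lies 11 mm behind it; z points along the fingers, y is the line along which they close (so a half turn about z gives the same grasp; the last joint's range is limited). The gripper opens to 88 mm and grips with 3 to 60 N. Pads are 19 mm wide; open, the fingers measure 130 mm over their backs; the gripper's body (78 mm by 193 mm) begins 47 mm behind the grasp point.
Start: joints at [-46.977, 20.546, 0.682, 0, -70.136, -16.507], TCP at [0.301, -0.604, 0.235] pointing down, gripper open.
Joint ranges: [-176.03, 176.03], [-82.01, 121.73], [-58.28, 71.71], [-173.87, 95.51], [-174.79, -0.11], [-173.66, 173.66]. Speed limits (degrees/s): [136.94, 136.94, 172.46, 180, 180, 180].

## Interface

Orientations are given as [roll, pitch, yaw] about the fixed x, y, z axes, in that order (R = Rz(yaw) Ry(pitch) Rx(roll)).
In Python, from plant import ctrl, vision gives the robot as it stands. The module is installed in compiled form; this text tells all that it offers.
- The arm moves only by the tool move_arm, never from a script. Its argument "moves" is one flat list of numbers, 7 for each row, row after row: the finger opening in cm, from 0 to 8.76, then the shift along the tool's x, y, z in cm, then the turn, a rotation vector about the tool's x, y, z in rad. A call has 1 to 8 rows; each row shifts and turns the commanded pose from where the row before left it, along the tool's axes as they then stand; what a row does not reach is not made up. A row lasts 1/10 s, in which the tool goes at most 50 mm and 8.59 degrees, less where a joint would pass 70% of its speed; a pose out of reach is approached as far as the arm can. A call with a gripper value outside its range is refused whole. The fingers move at their own pace and stop on an object; the grip force is fixed at half the most. Time passes only in rows, so rows that do not move let the fingers close. It gives the time, the measured TCP pose, the force, the opening and the grip force at its end, in the units of the state.
- ctrl.get_obs(): the state, without advancing time (a new reading comes with each control period).
- vision.snapshot(name): name is "scene" or "top" or "wrist"; returns (picture, depth): 400x640x3 uint8, red, green, blue; 400x640 float32, m along the optical axis (not along the pixel's ray), 0 where there is no reading.
- vision.camera_model(name): a dict with "vertical_fov" (degrees; the focal length in pixels is half the picture's height over the tangent of half this angle, whatever the lens; pixels are square), "cx", "cy" (the principal point, pixels), "D" ([k1, k2, p1, p2, k3] as OpenCV has them; the pictures are not rectified), "cam_to_world" (4x4, takes a point from camera to world coordinates). Camera axes: x right, y down, z forward; pixel columns grow to the right and rows downward; lengths in m; the calibration is good to about 2 mm. A picture is of the moment at which its call begins: read the wrist's pose just before it. camera_model takes no time and is no camera call; for the wrist camera it gives the pose at the moment of the call.
- ctrl.close_job(): hands the job in; it is judged then, once.
The state is a dict: "clock": time; "joint_pos": joint angles; "qvel": joint speeds; "tau": joint torques, N m; "tool_pos": TCP position; "orientation": TCP orientation; "force": force on the tool from outside, world axes, zero at the start; "moment": the same for the moment, N m; "opening": finger opening in m; "gripper_force": force on a finger pad.
Only numpy, scipy, OpenCV 4.12 (cv2) and the standard library are available. Lean on these libraries where they do the work, as an engineer would, in place of code of your own. Each camera call takes 0.05 s, during which the arm holds its last target. There are 200 camera calls.

## Working session

There is one attempt and no reset: what is moved stays moved. The work goes in short steps, Python scripts to look and compute and a tool call to move; the robot and the scene stay as the last step left them, time stands still between calls to the robot, and variables do not carry over. Pictures are saved under pics/ and viewed, at most 10 in all, crops included, and the job is handed in when it is done.

Besides the shell and the picture viewer there is one more tool, called after "Call:" by a JSON object that holds its "op" and its "data", one argument or row to a line. move_arm: Moves the arm, as the interface text tells. Its arguments: {"type":"object","properties":{"moves":{"type":"array"}},"required":["moves"]}

```bash
mkdir -p pics
cat > h.py <<'E'
import numpy as np, cv2
from plant import ctrl, vision
def K(m,h=400):
    f=h/2/np.tan(np.radians(m["vertical_fov"])/2)
    return np.array([[f,0,m["cx"]],[0,f,m["cy"]],[0,0,1.]])
def ray(m,uv):
    p=cv2.undistortPoints(np.array(uv,float).reshape(-1,1,2),K(m),np.array(m["D"],float)).reshape(-1,2)
    T=np.array(m["cam_to_world"]); d=np.c_[p,np.ones(len(p))]@T[:3,:3].T
    return T[:3,3],d
def onplane(m,uv,z):
    o,d=ray(m,uv); return o+d*((z-o[2])/d[:,2])[:,None]
def withdepth(m,uv,dep):
    o,d=ray(m,uv); uv=np.array(uv,int).reshape(-1,2); return o+d*dep[uv[:,1],uv[:,0]][:,None]
def snap(n,tag):
    m=vision.camera_model(n); p,d=vision.snapshot(n)
    cv2.imwrite(f"pics/{tag}.png",p[:,:,::-1]); np.savez(f"{tag}.npz",p=p,d=d,m=np.array(m,dtype=object)); return m,p,d
def load(tag):
    z=np.load(f"{tag}.npz",allow_pickle=True); return z["m"].item(),z["p"],z["d"]
E
python3 -c "
from h import *
snap('top','top0');snap('scene','scene0')
o=ctrl.get_obs();print(o)
for n in('top','scene','wrist'):
  m=vision.camera_model(n);print(n,m['vertical_fov'],np.round(m['cam_to_world'],3).tolist())
"
```

```text
{'clock': 0.1, 'joint_pos': array([-4.69762171e+01,  2.05880842e+01,  6.41384165e-01, -1.52313731e-02,
       -7.01352392e+01, -1.65065738e+01]), 'qvel': array([ 0.07587974, -0.03157884,  0.24798378,  0.03292128,  0.06218571,
       -0.08769222]), 'tau': array([-1.34883878e-03, -5.84162271e+01,  2.93753332e+01,  7.01554388e+00,
        1.01957854e-02, -5.87457703e-05]), 'tool_pos': array([ 0.30115642, -0.60365371,  0.23373368]), 'orientation': array([ 1.79917369e+02, -9.55361567e-03, -1.53487970e+02]), 'force': array([-0.06610756,  0.72675129, -0.19404271]), 'moment': array([-0.05020937,  0.036647  ,  0.02408786]), 'gripper_force': 0.0, 'opening': 0.08791016037163026}
top 55.90549911949327 [[-0.005, -0.998, 0.061, 0.501], [-1.0, 0.005, -0.002, 0.004], [0.002, -0.061, -0.998, 1.244], [0.0, 0.0, 0.0, 1.0]]
scene 46.739959895536884 [[-0.815, 0.435, -0.383, 0.993], [0.579, 0.591, -0.562, 0.667], [-0.018, -0.679, -0.734, 0.924], [0.0, 0.0, 0.0, 1.0]]
wrist 62.21219957591763 [[-0.447, 0.852, 0.272, 0.227], [0.894, 0.426, 0.138, -0.64], [0.002, 0.305, -0.952, 0.384], [0.0, 0.0, 0.0, 1.0]]
```

View pics/top0.png

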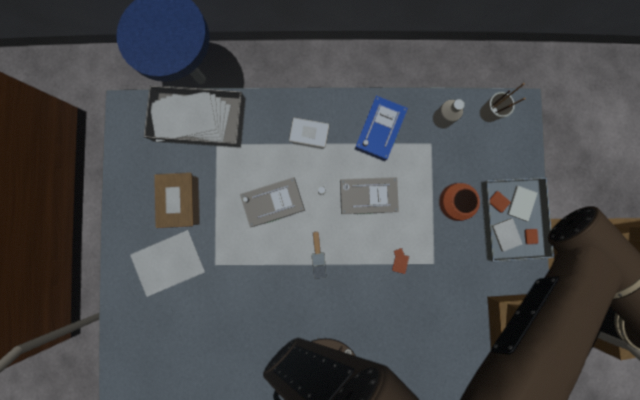

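View pics/scene0.png

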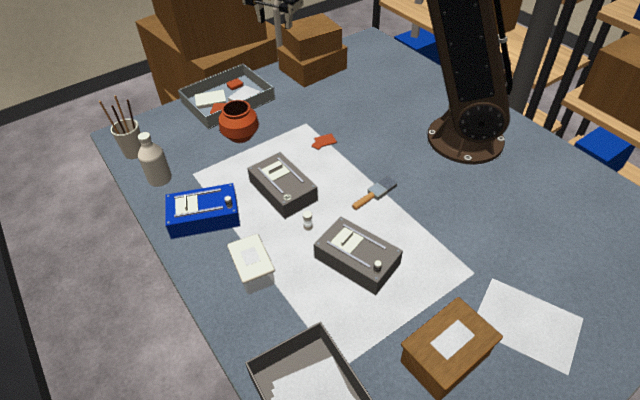

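The top view shows grey boxes at (272,202) and (369,196), and a blue look-alike at (380,128). In the scene view these are at (358,255), (283,183) and (202,208). A white stalk seems to stand at (378,265) on the first grey box. The second has what looks like a flat disc at (287,197). I'll check this in one close crop and measure the box.

Run:
```python
from h import *
m,p,d=load('scene0')
a=cv2.resize(p[140:300,235:415],None,fx=3.3,fy=3.3,interpolation=cv2.INTER_CUBIC)
m,p,d=load('top0')
b=cv2.resize(p[165:235,230:410],None,fx=4.4,fy=4.4,interpolation=cv2.INTER_CUBIC)
cv2.imwrite('pics/c1.png',a[:,:,::-1])
cv2.imwrite('pics/c2.png',b[:,:,::-1])
# box top by depth
uu,vv=np.meshgrid(np.arange(230,410),np.arange(165,240)); uv=np.c_[uu.ravel(),vv.ravel()]
P=withdepth(m,uv,d); hmask=((P[:,2]>.04)&(P[:,2]<.075)).reshape(uu.shape).astype(np.uint8)
for c in cv2.findContours(hmask,cv2.RETR_EXTERNAL,cv2.CHAIN_APPROX_NONE)[0]:
    if cv2.contourArea(c)<300: continue
    q=c.reshape(-1,2)+[230,165]; W=onplane(m,q,.055)[:,:2]
    print(cv2.minAreaRect((W*1000).astype(np.float32)), cv2.contourArea(c))
```

```text
((577.3484497070312, -142.885986328125), (111.51873016357422, 180.94369506835938), 1.7896894216537476) 1904.0
((558.0430908203125, 165.53109741210938), (111.9769287109375, 180.6809539794922), 17.201900482177734) 1925.0
```

View pics/c1.png

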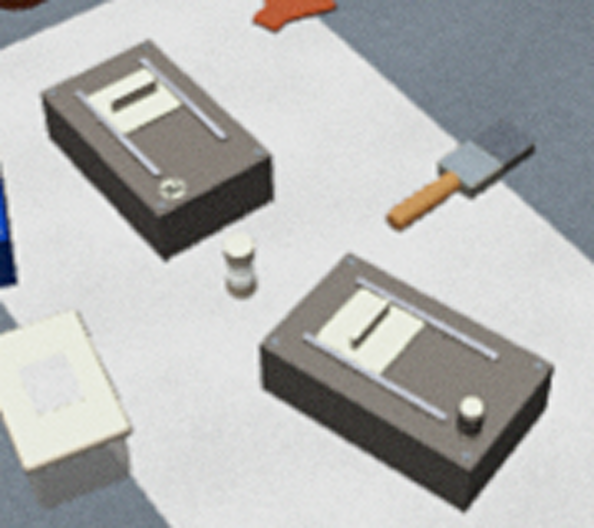

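View pics/c2.png

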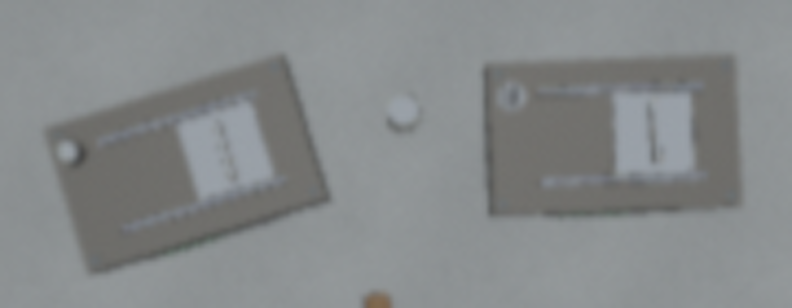

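The crops show the raised stalk at (470,410) in c1 and (68,152) in c2, so the left grey box is the target. The right one has only the flush vent, at (172,188) in c1, and the blue box is ruled out. The target measures 181 × 112 mm, as it should, centred near (0.558, 0.166) with yaw about 17.2°. I'll move above it, turned so the jaw line lies across the logger.

Call:
{"op": "move_arm", "data": {
  "moves": [7,-3.27,3.41,0,0,0,0,7,-3.27,3.41,0,0,0,0,7,-3.27,3.41,0,0,0,0,7,-3.27,3.41,0,0,0,0,7,-3.27,3.41,0,0,0,0,7,-3.27,3.41,0,0,0,0,7,-3.27,3.41,0,0,0,0,7,-3.27,3.41,0,0,0,0]
}}

```text
clock: 0.9
tool_pos: [0.4136, -0.2412, 0.2345]
orientation: [180.0, 0.0, -153.5]
force: [1.5, -0.1, 1.0]
opening: 0.0701
gripper_force: 0.0
```

Call:
{"op": "move_arm", "data": {
  "moves": [7,-3.27,3.41,0,0,0,0,7,-3.27,3.41,0,0,0,0,7,-3.27,3.41,0,0,0,0,7,-3.27,3.41,0,0,0,0,7,-3.27,3.41,0,0,0,0,7,-3.27,3.41,0,0,0,0,7,-3.27,3.41,0,0,0,0,7,-3.27,3.41,0,0,0,0]
}}

```text
clock: 1.7
tool_pos: [0.5259, 0.1198, 0.2345]
orientation: [180.0, -0.0, -153.5]
force: [-0.2, -1.1, -0.3]
opening: 0.0708
gripper_force: 0.0
```

Call:
{"op": "move_arm", "data": {
  "moves": [7,0,0,0,0,0,-0.141,7,0,0,0,0,0,-0.141,7,0,0,0,0,0,-0.141,7,0,0,0,0,0,-0.141,7,0,0,0,0,0,-0.141]
}}

```text
clock: 2.2
tool_pos: [0.5256, 0.1178, 0.2342]
orientation: [180.0, -0.0, -112.8]
force: [-0.3, -0.3, -0.4]
opening: 0.07
gripper_force: 0.0
```

Call:
{"op": "move_arm", "data": {
  "moves": [7,0,0,0,0,0,-0.141,7,0,0,0,0,0,-0.141,7,0,0,0,0,0,-0.141,7,0,0,0,0,0,-0.141,7,0,0,0,0,0,-0.139,7,0,0,0,0,0,0,7,0,0,0,0,0,0]
}}

```text
clock: 2.9
tool_pos: [0.5257, 0.1177, 0.2344]
orientation: [180.0, -0.0, -73.0]
force: [0.8, 0.0, 0.2]
opening: 0.0699
gripper_force: 0.0
```

Run:
```python
from h import *
snap('wrist','w1'); o=ctrl.get_obs(); print(o['clock'],o['tool_pos'],o['orientation'],o['force'],o['opening'],o['joint_pos'])
```

```text
2.95 [0.52579183 0.11775447 0.23440603] [ 1.79980101e+02 -1.79160020e-03 -7.30340661e+01] [ 0.22598485 -0.75239077  0.0915631 ] 0.07023949659207887 [ 3.34731902e+01  7.73753906e+00 -1.65196602e+01 -4.31670709e-03
 -6.57623884e+01 -1.65054838e+01]
```

View pics/w1.png

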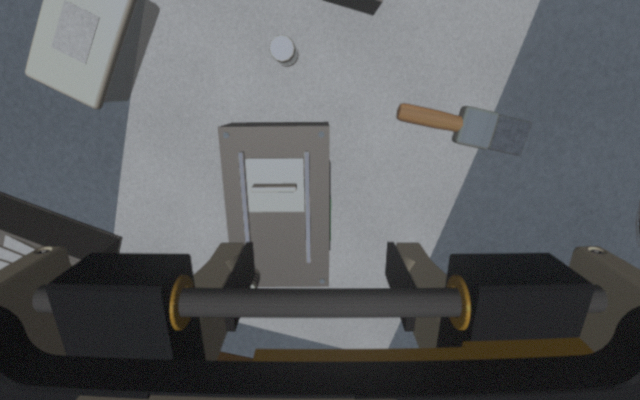

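The wrist view shows the target box from (222,125) to (330,285), the cover plate from (247,157) to (309,212) and the rib around (274,188). The left finger, on the tool −y side, is the one I'll work with. Next I'll get the exact points.

```bash
cat >> h.py <<'E'
def measure(tag,box=(200,100,345,290)):
    m,p,d=load(tag); x0,y0,x1,y1=box
    uu,vv=np.meshgrid(np.arange(x0,x1),np.arange(y0,y1)); uv=np.c_[uu.ravel(),vv.ravel()]
    P=withdepth(m,uv,d).reshape(uu.shape+(3,)); Z=P[...,2]
    def reg(mask):
        n,l,s,c=cv2.connectedComponentsWithStats(mask.astype(np.uint8)); return l==1+np.argmax(s[1:,4])
    top=reg((Z>.045)&(Z<.080)); W=P[top]
    print('top z med',np.median(W[:,2]))
    cs=cv2.findContours(top.astype(np.uint8),0,1)[0]; c=max(cs,key=len).reshape(-1,2)+[x0,y0]
    X=onplane(m,c,.055)[:,:2]*1000; print('box rect',cv2.minAreaRect(X.astype(np.float32)))
    g=p[y0:y1,x0:x1].astype(int); br=g.min(2)
    pl=reg((br>150)&top); ys,xs=np.nonzero(pl)
    hull=cv2.convexHull(np.c_[xs,ys].astype(np.int32)).reshape(-1,2)+[x0,y0]
    print('plate px',xs.min()+x0,xs.max()+x0,ys.min()+y0,ys.max()+y0,'rect',cv2.minAreaRect((onplane(m,hull,.0595)[:,:2]*1000).astype(np.float32)))
    r=P[(Z>.067)&(Z<.080)&top]; print('rib pts',len(r),np.median(r,0) if len(r) else '', r[:,2].max() if len(r) else '')
E
python3 - <<'E'
from h import *
measure('w1'); m,p,d=load('w1')
print(p[150:225:3,270].tolist()); print(p[180,235:325:4].tolist())
E
```

```text
top z med 0.05534000690092411
box rect ((557.79736328125, 166.44921875), (109.62799835205078, 181.32073974609375), 17.617361068725586)
plate px 246 303 159 210 rect ((567.2464599609375, 136.7218780517578), (56.381778717041016, 53.68086624145508), 17.04801368713379)
rib pts 314 [0.56445793 0.13743673 0.07306663] 0.0798570921294594
[[114, 109, 109], [114, 110, 110], [110, 108, 105], [150, 155, 159], [156, 160, 165], [157, 162, 167], [154, 160, 165], [157, 161, 164], [158, 162, 167], [158, 162, 166], [155, 161, 164], [130, 135, 134], [108, 106, 102], [155, 160, 164], [151, 152, 153], [155, 160, 161], [157, 161, 165], [159, 164, 165], [157, 162, 162], [159, 163, 164], [153, 158, 158], [107, 106, 104], [105, 103, 102], [107, 105, 102], [104, 102, 100]]
[[113, 108, 105], [112, 109, 111], [125, 127, 138], [148, 154, 156], [158, 161, 164], [158, 163, 165], [156, 162, 165], [158, 162, 166], [157, 165, 166], [156, 160, 164], [157, 163, 166], [154, 159, 163], [158, 162, 165], [155, 160, 164], [155, 161, 164], [154, 160, 163], [154, 161, 165], [134, 137, 138], [126, 130, 141], [112, 108, 107], [110, 108, 105], [110, 108, 105], [111, 108, 104]]
```

Everything matches: the top face is at 55 mm, the rib at 73 mm and the cover about 5 mm ajar. I'll lower the working finger beside the −y face of the rib.

Call:
{"op": "move_arm", "data": {
  "moves": [7,1.4,0,0,0,0,-0.007,7,0,0,4,0,0,0,7,0,0,4,0,0,0,7,0,0,4,0,0,0,7,0,0,2.5,0,0,0,7,0,0,1,0,0,0,7,0,0,0.6,0,0,0,7,0,0,0,0,0,0]
}}

```text
clock: 3.75
tool_pos: [0.5304, 0.1046, 0.0738]
orientation: [-180.0, -0.0, -72.5]
force: [0.1, -0.2, 0.9]
opening: 0.0701
gripper_force: 0.0
```

Run:
```python
from h import *
snap('wrist','w2'); m,p,d=snap('scene','s2')
o=ctrl.get_obs(); print(o['clock'],o['tool_pos'],o['orientation'],o['force'])
w=load('w2')[1]
a=cv2.resize(p[190:310,280:420],(600,514),interpolation=cv2.INTER_CUBIC)
cv2.imwrite('pics/c3.png',a[:,:,::-1])
```

```text
3.85 [0.53090276 0.10489079 0.07481727] [-1.79884049e+02  1.47552196e-02 -7.24215784e+01] [0.13813057 0.77180408 1.110047  ]
```

View pics/c3.png

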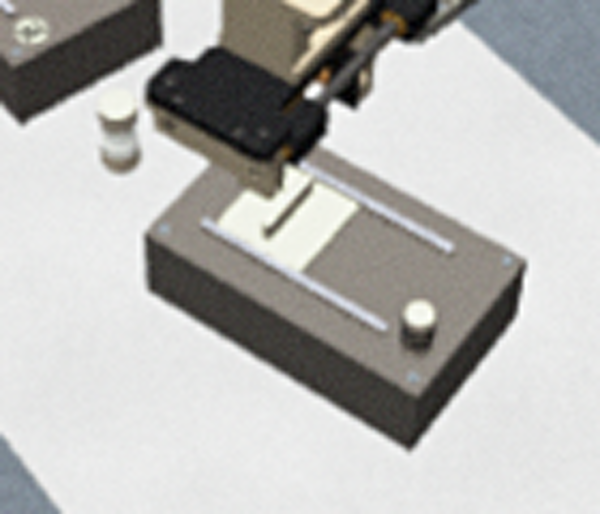

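The fingertip, at crop (262,190), stands over the cover on the −y side of the rib at (288,212). I'll lower it 2 mm and push toward +y, slowly near the end.

Call:
{"op": "move_arm", "data": {
  "moves": [7,0,0,0.2,0,0,0,7,-0.6,0,0,0,0,0,7,-0.6,0,0,0,0,0,7,-0.8,0,0,0,0,0,7,-0.8,0,0,0,0,0,7,-0.8,0,0,0,0,0,7,-0.8,0,0,0,0,0,7,0,0,0,0,0,0]
}}

```text
clock: 4.65
tool_pos: [0.5163, 0.1475, 0.0715]
orientation: [180.0, 0.0, -72.3]
force: [0.0, -0.4, -0.2]
opening: 0.0701
gripper_force: 0.0
```

Call:
{"op": "move_arm", "data": {
  "moves": [7,-0.4,0,0,0,0,0,7,-0.3,0,0,0,0,0,7,-0.2,0,0,0,0,0,7,-0.1,0,0,0,0,0,7,0,0,0,0,0,0]
}}

```text
clock: 5.15
tool_pos: [0.5135, 0.1559, 0.0714]
orientation: [180.0, 0.0, -72.4]
force: [-0.1, -0.0, -0.4]
opening: 0.0702
gripper_force: 0.2
```

```bash
cat >> h.py <<'E'
C=np.array([.5579,.166]); yl=np.array([-.299,.954]); xl=np.array([.954,.299])
def loc(P): v=np.asarray(P)[...,:2]-C; return np.stack([v@xl,v@yl],-1)*1000
def st():
    F=[];
    o=ctrl.get_obs(); print(o['clock'],'loc',loc(o['tool_pos']).round(1),'z',round(o['tool_pos'][2]*1000,1),'F xl,yl,z',round(o['force'][:2]@xl,2),round(o['force'][:2]@yl,2),round(o['force'][2],2))
E
python3 - <<'E'
from h import *
st()
m,p,d=snap('scene','s3')
st()
a=cv2.resize(p[190:310,280:420],(600,514),interpolation=cv2.INTER_CUBIC)
cv2.imwrite('pics/c4.png',a[:,:,::-1])
E
```

```text
5.15 loc [-45.4   3.6] z 71.4 F xl,yl,z -0.14 0.01 -0.38
5.2 loc [-45.3   3.6] z 71.5 F xl,yl,z -0.29 -0.19 0.75
```

View pics/c4.png

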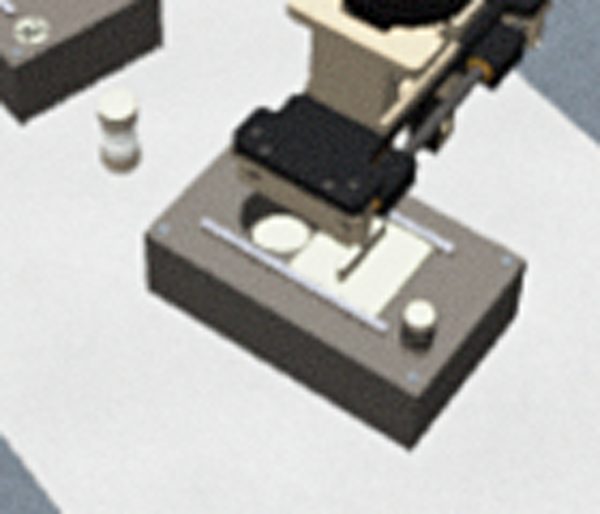

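The cover has moved with the finger and the key now shows at crop (283,233). About 5 mm of travel is left. I'll creep on in small steps and watch the force.

Call:
{"op": "move_arm", "data": {
  "moves": [7,-0.1,0,0,0,0,0,7,-0.1,0,0,0,0,0,7,-0.1,0,0,0,0,0,7,0,0,0,0,0,0]
}}

```text
clock: 5.6
tool_pos: [0.5127, 0.1588, 0.0715]
orientation: [180.0, 0.0, -72.4]
force: [-0.5, -1.3, -0.6]
opening: 0.0699
gripper_force: 0.6
```

Call:
{"op": "move_arm", "data": {
  "moves": [7,-0.1,0,0,0,0,0,7,0,0,0,0,0,0]
}}

```text
clock: 5.8
tool_pos: [0.5125, 0.1594, 0.0715]
orientation: [180.0, -0.0, -72.4]
force: [2.0, -4.2, -1.2]
opening: 0.0698
gripper_force: 2.1
```

Run:
```python
from h import *
for i in range(5): st(); vision.snapshot('wrist')
snap('scene','s4'); snap('wrist','w4')
```

```text
5.8 loc [-45.3   7.3] z 71.5 F xl,yl,z 0.61 -4.6 -1.19
5.85 loc [-45.3   7.3] z 71.5 F xl,yl,z -0.21 -4.34 -1.31
5.9 loc [-45.3   7.3] z 71.5 F xl,yl,z 0.16 -5.67 -0.72
5.95 loc [-45.3   7.3] z 71.5 F xl,yl,z -0.01 -4.46 -0.74
6.0 loc [-45.3   7.3] z 71.5 F xl,yl,z 1.23 -5.75 -1.18
```

The force rose to about 5 N, so the end stop is reached. I'll back off, lift, go over the well, and check the cover from the wrist camera.

Call:
{"op": "move_arm", "data": {
  "moves": [7,0.2,0,0,0,0,0,7,0.4,0,0,0,0,0,7,0,0,-4,0,0,0,7,2,0,-4,0,0,0,7,3,0,0,0,0,0,7,3,0,0,0,0,0,7,0,0,0,0,0,0,7,0,0,0,0,0,0]
}}

```text
clock: 6.95
tool_pos: [0.5387, 0.0774, 0.1517]
orientation: [-180.0, 0.0, -72.5]
force: [-1.0, -0.4, -0.2]
opening: 0.0703
gripper_force: 0.0
```

Run:
```python
from h import *
st(); m,p,d=snap('wrist','w5'); m,p,d=snap('top','t5')
m,p,d=load('t5')
# box & plate in top view (arm may occlude)
m,p,d=snap('scene','s5')
g=p.astype(int)
x0,y0,x1,y1=300,200,420,310
br=g[y0:y1,x0:x1].min(2)
P=None
uu,vv=np.meshgrid(np.arange(x0,x1),np.arange(y0,y1)); P=withdepth(m,np.c_[uu.ravel(),vv.ravel()],d)
L=loc(P).reshape(br.shape+(2,)); Z=P[:,2].reshape(br.shape)
for n,sel in(('plate',(abs(Z-.0595)<.006)&(br>140)&(abs(L[...,0])<27)),('rib',(Z>.067)&(Z<.08)&(abs(L[...,0])<20)&(abs(L[...,1])<50)),('stalk',(Z>.083)&(Z<.092)&(L[...,1]>50))):
    q=L[sel]; print(n,len(q), np.percentile(q,[2,50,98],axis=0).round(1).tolist() if len(q) else '')
top=(Z>.045)&(Z<.06); q=L[top]; print('box',np.percentile(q,[1,99],axis=0).round(1).tolist())
a=cv2.resize(p[190:310,280:420],(400,343),interpolation=cv2.INTER_CUBIC)
b=cv2.resize(load('w5')[1],(400,250)); cv2.imwrite('pics/c5.png',np.vstack([a,b])[:,:,::-1])
```

```text
6.95 loc [-44.8 -78.8] z 151.7 F xl,yl,z -1.02 -0.07 -0.22
plate 484 [[-25.8, -165.4], [1.2, 19.9], [26.2, 53.4]]
rib 42 [[-19.3, 17.5], [1.4, 21.3], [18.4, 24.0]]
stalk 37 [[25.6, 65.7], [32.5, 72.3], [40.5, 79.4]]
box [[-52.4, -163.0], [57.8, 89.2]]
```

View pics/c5.png

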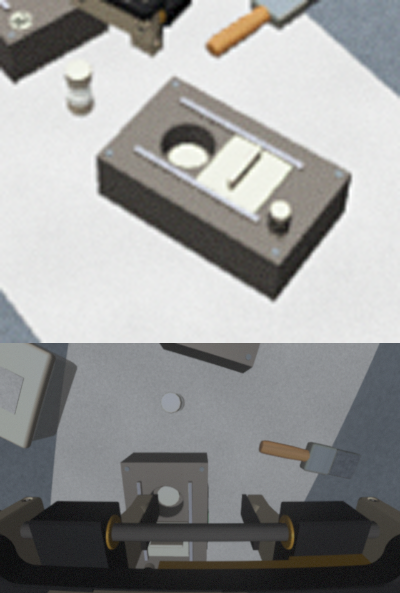

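The lower half shows the finger beyond the box's −y end. The upper half shows the cover open and the well clear, with the key at crop (188,155). The rib is at local y 21.3 mm, where fully open should be 21, and the stalk and box have not moved. Next I'll go over the well and down.

Call:
{"op": "move_arm", "data": {
  "moves": [7,-2.2,0,0,0,0,0,7,-2.2,0,0,0,0,0,7,0,0,4,0,0,0,7,0,0,3.5,0,0,0,7,0,0,1,0,0,0,7,0,0,1,0,0,0,7,0,0,0.7,0,0,0,7,0,0,0,0,0,0]
}}

```text
clock: 7.9
tool_pos: [0.5254, 0.1198, 0.0496]
orientation: [-180.0, -0.0, -72.4]
force: [-0.3, 0.0, 1.0]
opening: 0.0702
gripper_force: 0.0
```

```bash
python3 -c "
from h import *
st();vision.snapshot('wrist');st()"
```

```text
7.9 loc [-44.8 -34.3] z 49.6 F xl,yl,z -0.27 0.11 0.99
7.95 loc [-44.5 -34.4] z 50.1 F xl,yl,z 0.33 -0.16 -0.29
```

The finger is inside the well with nothing touching. Now I'll press down.

Call:
{"op": "move_arm", "data": {
  "moves": [7,0,0,0.4,0,0,0,7,0,0,0.3,0,0,0,7,0,0,0.2,0,0,0,7,0,0,0.2,0,0,0,7,0,0,0,0,0,0]
}}

```text
clock: 8.45
tool_pos: [0.5257, 0.1199, 0.0388]
orientation: [-179.9, 0.0, -72.4]
force: [-0.1, -0.3, 4.5]
opening: 0.0704
gripper_force: 2.0
```

Call:
{"op": "move_arm", "data": {
  "moves": [7,0,0,0.1,0,0,0,7,0,0,0.1,0,0,0,7,0,0,0,0,0,0]
}}

```text
clock: 8.75
tool_pos: [0.5257, 0.1199, 0.0372]
orientation: [-179.9, 0.0, -72.4]
force: [-0.5, -0.1, 8.2]
opening: 0.0697
gripper_force: 3.9
```

Call:
{"op": "move_arm", "data": {
  "moves": [7,0,0,0.1,0,0,0,7,0,0,0,0,0,0,7,0,0,0,0,0,0,7,0,0,0,0,0,0,7,0,0,0,0,0,0,7,0,0,0,0,0,0,7,0,0,0,0,0,0,7,0,0,0,0,0,0]
}}

```text
clock: 9.55
tool_pos: [0.5258, 0.1199, 0.0369]
orientation: [-179.9, 0.0, -72.4]
force: [-4.5, -0.3, 15.5]
opening: 0.0701
gripper_force: 8.1
```

Call:
{"op": "move_arm", "data": {
  "moves": [7,0,0,0,0,0,0,7,0,0,0,0,0,0,7,0,0,0,0,0,0,7,0,0,0,0,0,0,7,0,0,0,0,0,0,7,0,0,0,0,0,0,7,0,0,0,0,0,0,7,0,0,0,0,0,0]
}}

```text
clock: 10.35
tool_pos: [0.5258, 0.1199, 0.0369]
orientation: [-179.9, 0.0, -72.4]
force: [-4.1, -1.7, 16.7]
opening: 0.0699
gripper_force: 8.1
```

The key is fully down: the force climbed to 16 N with no further travel, and the tip is at 29 mm. It has been held for about 1.6 s. I'll let it up, lift out, and cross to the +y side of the rib.

Call:
{"op": "move_arm", "data": {
  "moves": [7,0,0,-0.3,0,0,0,7,0,0,-0.5,0,0,0,7,0,0,-2.5,0,0,0,7,0,0,-4.7,0,0,0,7,-2.4,0,0,0,0,0,7,-2.5,0,0,0,0,0,7,-2.5,0,0,0,0,0,7,0,0,0,0,0,0]
}}

```text
clock: 11.15
tool_pos: [0.5018, 0.1919, 0.1153]
orientation: [179.9, 0.0, -72.3]
force: [0.8, 0.3, 0.1]
opening: 0.07
gripper_force: 0.0
```

Run:
```python
from h import *
st(); vision.snapshot('wrist'); st()
m,p,d=snap('scene','s6')
a=cv2.resize(p[190:310,280:420],(600,514),interpolation=cv2.INTER_CUBIC)
cv2.imwrite('pics/c6.png',a[:,:,::-1])
```

```text
11.15 loc [-45.8  41.5] z 115.3 F xl,yl,z 0.83 0.06 0.11
11.2 loc [-46.   40.5] z 115.1 F xl,yl,z -0.16 -0.5 -0.69
```

View pics/c6.png

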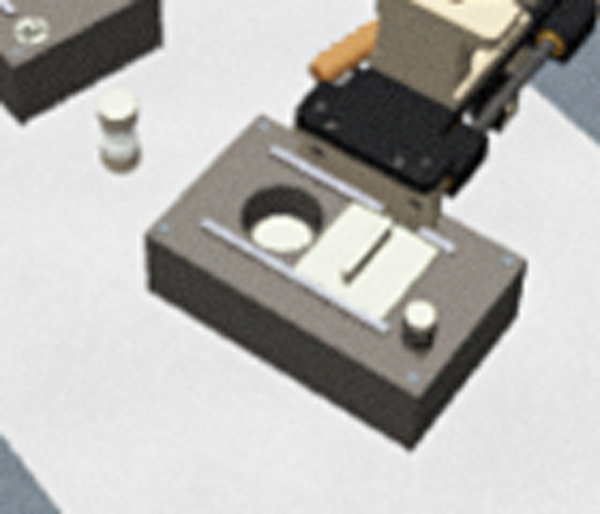

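The key is back up at (283,235), the cover is still open, and the finger is above the +y side of the rib. I'll lower it and push the cover closed.

Call:
{"op": "move_arm", "data": {
  "moves": [7,0,0,3,0,0,0,7,0,0,1,0,0,0,7,0,0,0.35,0,0,0,7,0.6,0,0,0,0,0,7,0.6,0,0,0,0,0,7,0.8,0,0,0,0,0,7,0.8,0,0,0,0,0,7,0.8,0,0,0,0,0]
}}

```text
clock: 12.05
tool_pos: [0.5142, 0.1553, 0.0726]
orientation: [-179.9, 0.0, -72.4]
force: [-1.1, 0.8, 1.8]
opening: 0.0698
gripper_force: 0.9
```

Call:
{"op": "move_arm", "data": {
  "moves": [7,0.8,0,0,0,0,0,7,0.6,0,0,0,0,0,7,0.4,0,0,0,0,0,7,0.2,0,0,0,0,0,7,0,0,0,0,0,0]
}}

```text
clock: 12.55
tool_pos: [0.5198, 0.1365, 0.072]
orientation: [180.0, -0.0, -72.4]
force: [-0.1, 0.3, 0.7]
opening: 0.0698
gripper_force: 0.0
```

Run:
```python
from h import *
for i in range(3): st(); vision.snapshot('wrist')
```

```text
12.55 loc [-45.2 -16.8] z 72.0 F xl,yl,z -0.04 0.37 0.71
12.6 loc [-45.3 -16.7] z 71.9 F xl,yl,z 0.03 0.24 0.01
12.65 loc [-45.3 -16.5] z 71.9 F xl,yl,z 0.77 -0.03 0.32
```

Call:
{"op": "move_arm", "data": {
  "moves": [7,0.1,0,0,0,0,0,7,0.1,0,0,0,0,0,7,0.1,0,0,0,0,0,7,0.05,0,0,0,0,0,7,0,0,0,0,0,0]
}}

```text
clock: 13.2
tool_pos: [0.5207, 0.1334, 0.0719]
orientation: [180.0, 0.0, -72.4]
force: [-1.2, 1.5, -0.5]
opening: 0.0702
gripper_force: 0.7
```

Call:
{"op": "move_arm", "data": {
  "moves": [7,0.1,0,0,0,0,0,7,0,0,0,0,0,0]
}}

```text
clock: 13.4
tool_pos: [0.5211, 0.1324, 0.072]
orientation: [180.0, -0.0, -72.4]
force: [-0.6, 1.2, -1.1]
opening: 0.0699
gripper_force: 0.6
```

Run:
```python
from h import *
for i in range(4): st(); vision.snapshot('wrist')
```

```text
13.4 loc [-45.2 -21. ] z 72.0 F xl,yl,z -0.23 1.33 -1.12
13.45 loc [-45.1 -21. ] z 72.0 F xl,yl,z -0.49 0.67 -0.75
13.5 loc [-45.1 -21. ] z 72.1 F xl,yl,z -0.07 0.46 -1.13
13.55 loc [-45.1 -21. ] z 72.1 F xl,yl,z 0.37 0.61 -1.42
```

Call:
{"op": "move_arm", "data": {
  "moves": [7,0.1,0,0,0,0,0,7,0,0,0,0,0,0]
}}

```text
clock: 13.8
tool_pos: [0.5215, 0.1318, 0.0721]
orientation: [-180.0, 0.0, -72.4]
force: [-2.1, 2.7, 0.4]
opening: 0.07
gripper_force: 1.5
```

Call:
{"op": "move_arm", "data": {
  "moves": [7,0.07,0,0,0,0,0,7,0,0,0,0,0,0]
}}

```text
clock: 14.0
tool_pos: [0.5217, 0.1314, 0.0721]
orientation: [-180.0, 0.0, -72.4]
force: [-2.7, 4.8, 0.8]
opening: 0.0701
gripper_force: 2.4
```

Run:
```python
from h import *
for i in range(4): st(); vision.snapshot('wrist')
```

```text
14.0 loc [-44.9 -22.2] z 72.1 F xl,yl,z -1.15 5.4 0.79
14.05 loc [-44.9 -22.2] z 72.1 F xl,yl,z -0.57 5.21 0.06
14.1 loc [-44.9 -22.2] z 72.1 F xl,yl,z -0.97 5.17 0.81
14.15 loc [-44.9 -22.2] z 72.1 F xl,yl,z -1.53 5.49 -0.81
```

It's at the stop, with the same 5 N as when opening. I'll back off, lift clear and check.

Call:
{"op": "move_arm", "data": {
  "moves": [7,-0.2,0,0,0,0,0,7,-0.5,0,0,0,0,0,7,0,0,-4,0,0,0,7,0,0,-5,0,0,0,7,0,3,-5,0,0,0,7,0,5,-2,0,0,0,7,0,5,0,0,0,0,7,0,0,0,0,0,0]
}}

```text
clock: 15.0
tool_pos: [0.3986, 0.0984, 0.2243]
orientation: [-179.9, 0.1, -72.4]
force: [0.2, 0.5, -0.5]
opening: 0.07
gripper_force: 0.0
```

Run:
```python
from h import *
st()
m,p,d=snap('scene','s7')
x0,y0,x1,y1=300,200,420,310
g=p.astype(int); br=g[y0:y1,x0:x1].min(2)
uu,vv=np.meshgrid(np.arange(x0,x1),np.arange(y0,y1)); P=withdepth(m,np.c_[uu.ravel(),vv.ravel()],d)
L=loc(P).reshape(br.shape+(2,)); Z=P[:,2].reshape(br.shape)
for n,sel in(('plate',(abs(Z-.0595)<.006)&(br>140)&(abs(L[...,0])<27)&(abs(L[...,1])<80)),('rib',(Z>.067)&(Z<.08)&(abs(L[...,0])<20)&(abs(L[...,1])<55)),('stalk',(Z>.083)&(Z<.092)&(L[...,1]>50))):
    q=L[sel]; print(n,len(q), np.percentile(q,[2,50,98],axis=0).round(1).tolist() if len(q) else '')
m,p,d=snap('wrist','w7'); b=cv2.resize(p,(400,250))
a=cv2.resize(load('s7')[1][190:310,280:420],(400,343),interpolation=cv2.INTER_CUBIC)
cv2.imwrite('pics/c7.png',np.vstack([a,b])[:,:,::-1])
```

```text
15.0 loc [-172.2  -16.9] z 224.3 F xl,yl,z 0.37 0.45 -0.5
plate 397 [[-25.7, -66.9], [2.3, -31.4], [26.2, 47.8]]
rib 41 [[-18.0, -39.2], [-2.0, -35.3], [18.2, -32.1]]
stalk 34 [[25.2, 65.8], [32.9, 72.0], [39.8, 79.0]]
```

View pics/c7.png

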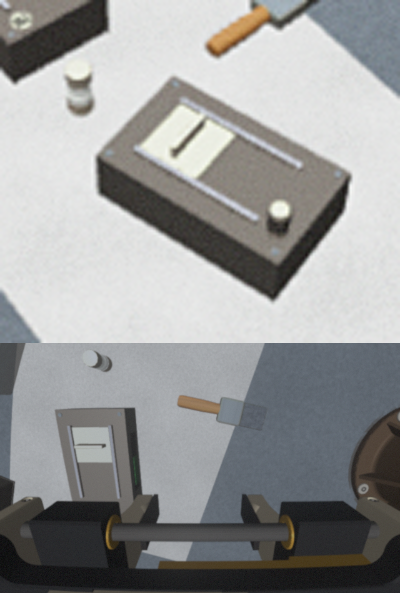

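The picture shows the cover closed over the well, with the rib at crop (188,140), which is local y −35.3 mm against −35 for closed. From open to closed it moved 56.6 mm, against a nominal 56. The stalk is unmoved at (72.0), the vial and brush are where they were, and the robot is clear.

```bash
python3 -c "
from plant import ctrl
print(ctrl.close_job())"
```

```text
the job is handed in; nothing more can be done
None
```

I handed the job in at about 15 s on the robot's clock: the stalk logger's cover was pushed fully open, its key held fully down for about 1.6 s and let up, and the cover pushed fully closed again; the logger stayed in place, and nothing else was touched.

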